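Third hand: close a brass box and hold it against the sprung fence

ROBOT

A 6-joint arm with a two-finger parallel gripper is mounted at the origin on the work surface. World frame = base frame: x ahead of the robot, y to its left, z up, the work surface at z = 0. Lengths are in m, angles in rad, forces in N, time in s.
With the tool pointing down it reaches from about 0.275 to 0.875 m from the base axis. Payload 12.5 kg.
Tool frame: the origin (TCP) lies on the centre line of the jaws, within the pads' length; the fingertips stand r.finger_overhang ahead of it and the grasp point (between the pads) lies 3 mm ahead of it (r.finger_overhang is the distance from the TCP to the fingertips, in m); z points along the fingers, y is the line along which they close (so a half turn about z gives the same grasp; the last joint's range is limited). The gripper opens to 85 mm and grips with 20 to 120 N. Pads are 22 mm wide; open, the fingers measure 114 mm over their backs; the gripper's body (76 mm by 85 mm) begins 54 mm behind the grasp point. The pads swing forward as they close: fully open they stand 13 mm farther back than shut.
Start: joints at [1.234, 0.351, 1.652, -0, 1.139, -0.085], TCP at [0.137, 0.533, 0.253] pointing down, gripper open.
Joint ranges: [-2.75, 2.75], [-0.79, 2.1], [0.01, 2.65], [-1.57, 4.71], [0.07, 3.14], [-2.87, 2.87]. Speed limits (rad/s): [2.22, 2.22, 2.79, 3.14, 3.14, 3.14].

INTERFACE

Orientations are given as a unit quaternion [x, y, z, w].
In Python, from cell import r, optics gives the robot as it stands. The module is installed in compiled form; this text tells all that it offers. Calls block until the motion is done:
- r.move_to(position, orientation): joint-space move of the TCP to a pose.
- r.move_linear(position, rot=None, vel=0.15): straight line of the TCP; rot=None keeps the orientation; vel is the mean speed in m/s.
- r.set_joints(angles): joint-space move.
- r.set_gripper(opening, squeeze=None): opening from 0.0 (shut) to 1.0 (fully open); squeeze is the grip in N (None keeps the last); returns when the fingers have stopped.
- r.sleep(seconds).
- r.inverse_kinematics(position, orientation): joint angles nearest the present ones, or None.
- optics.get_image(name): name is "side" or "top"; returns a dict with "pixels" (400x640x3 uint8, red, green, blue), "depth" (400x640 float32, m along the optical axis (not along the pixel's ray), 0 where there is no reading), "fx", "fy", "cx", "cy" (pixels), "camera_from_world" (4x4, takes a point from world to camera coordinates). Camera axes: x right, y down, z forward; pixel columns grow to the right and rows downward; lengths in m; the calibration is good to about 2 mm. A picture is of the moment at which its call begins.
A pose or a line that the arm cannot do raises r.PlanningError and nothing moves.
- r.hand_in(): hands the job in; it is judged then, once.
Readings, each from a call of its own:
- r.current_t(): time.
- r.current_q(): joint angles.
- r.current_qvel(): joint speeds.
- r.current_effort(): joint torques, N m.
- r.current_tool_pos(): TCP position.
- r.current_ee_rot(): TCP orientation.
- r.current_contact_force(): force on the tool from outside, world axes, zero at the start.
- r.current_torque(): the same for the moment, N m.
- r.current_opening(): opening from 0.0 (shut) to 1.0 (fully open).
- r.current_finger_force(): force on a finger pad.
Only numpy, scipy, OpenCV 4.12 (cv2) and the standard library are available. Lean on these libraries where they do the work, as an engineer would, in place of code of your own. Each camera call takes 0.05 s, during which the arm holds its last target. There are 200 camera calls.

TASK

Close the open square brass box with the lid that belongs to it, fully down, and stand the closed box flat on the soldering slab, one side squarely against the middle of the sprung fence. Then be my third hand while I solder the hinge: push the box steadily against the fence plate until the plate's face is flush with the front of the two fixed cheeks beside it, never ramming it to the end of its travel, and finish holding it there: your program ends while still holding and pushing the box, without touching the plate yourself. Leave the other things on the bench where they are.

Things in the scene. Friction and masses are not known exactly. Their poses are not given: they have to be found in the camera images.
- square_box: open square brass box, 50 x 50 mm outside, 30 mm high, walls 3 mm (opening 44 x 44 mm), about 0.2 kg, standing on the bench. Origin: centre of its underside; x and y along its sides, z up
- square_lid: the larger square brass lid, 0.13 kg, lying plug down. Heights from its origin (centre of the plug's underside): square plug 36 mm wide at 0 to 4 mm, 40 mm wide at 4 to 8; plate 47 x 47 mm at 8 to 13; bar handle, 28 mm along x and 12 along y, at 13 to 35. Seated, its origin is 22 mm above the box's origin, its sides along the box's (any quarter turn)
- slab: fixed pale grey soldering slab, 170 (x) x 136 (y) mm, top 22 mm above the bench; origin: centre of its underside. Its x axis points into the fence: press along +x. The sprung fence is at its +x end, between two fixed dark cheeks (12 mm wide, centred at y = +-58 mm, front faces at x = 40 mm), with a fixed block behind; all reach 25 mm above the slab
- fence_face (a point): centre of the front face of the fence plate (moves with it): a steel plate 96 mm wide, 24 mm high (1 to 25 mm above the slab). Its face looks along the slab's -x, and is at x = 30 mm, 35 mm above the bench, when free
- fence (a joint): how far the fence plate is pushed back, in m: 0 free, 0.010 when its face is flush with the front faces of the two cheeks, 0.020 at the end of its travel. Springs push it back towards 0: 3 N just to start it, then 0.6 N per mm more (9 N when flush)
- round_box: open round brass box, 52 mm across and 30 mm high; bystander. Origin: centre of its underside
- round_lid: round brass lid, 50 mm across, with the same bar handle as the others; bystander. Origin: centre of the underside of its plug
- small_lid: small square brass lid, 34 mm, same height and bar handle as the others, too small for either box; bystander. Origin: centre of the underside of its plug
- pliers: small pliers lying flat, about 135 mm long; bystander. Origin: under the pivot
- tweezers: steel tweezers lying flat, 120 mm long; bystander. Origin: about mid-length, on the bench
- jar: open glass jar, 76 mm across and 55 mm high; bystander. Origin: centre of its underside
- dropper: small black dropper bottle, 32 mm across and 70 mm high; bystander. Origin: centre of its underside
Things that resemble listed ones, but are neither listed nor needed, are in the scene too. What is shaped like the square_lid but green or red is not meant.

How it is judged:
On the way:
1. the square lid is fully down in the square box (z of square_lid in the frame of square_box between 0.018 and 0.0255 m and horizontal distance between square_lid and square_box below 0.006 m and angle between the z axis of square_lid and the z axis of square_box, either way round below 0.1 rad), for 0.3 s.
At the end, for the whole second after the job is handed in: Lid fully down in the square box; box flat on the slab, square to the fence within 0.1 rad, centred within 22 mm, pressing the plate with 5 to 13 N, plate at rest within 4 mm of flush with the cheeks; robot still touching the box and not the plate (all of step 1 and value of joint fence between 0.006 and 0.014 m and contact force between square_box and fence between 5 and 13 N and velocity of joint fence between -0.01 and 0.01 m/s and contact force between any of the fingers, the arm and square_box above 1 N and contact force between each of the fingers, the arm and fence below 0.5 N and z of square_box in the frame of slab between 0.018 and 0.027 m and angle between square_box's own z axis and vertical below 0.08 rad and (angle between the x axis of square_box and the x axis of slab, either way round below 0.1 rad or angle between the y axis of square_box and the x axis of slab, either way round below 0.1 rad) and y of square_box in the frame of slab between -0.022 and 0.022 m); the arm keeps its last pose, push and grip.
It fails at once if the fence plate was rammed to the end of its travel (value of joint fence above 0.0185 m).
It fails at once if another box, lid, tool or vessel on the bench was moved (distance of any of round_box, round_lid, small_lid, pliers, tweezers, jar, dropper from where it was at the start of the episode above 0.03 m).
It also fails if it takes over 64 s, if anything falls off the work surface, if the arm or the gripper's body presses on something with over 40 N, if the wrist force passes 120 N, or if a joint passes its speed limit or range.

## Working session

There is one attempt and no reset: what is moved stays moved. The work goes in short steps, each a Python script; the robot and the scene stay as the last script left them, time stands still between calls to the robot, and variables do not carry over. Pictures are saved under pics/ and viewed, at most 10 in all, crops included, and the job is handed in when it is done.

```bash
mkdir -p pics; ls; python3 - <<'E'
from cell import r, optics
import cv2,numpy as np
for n in("top","side"):
    d=optics.get_image(n); cv2.imwrite(f"pics/{n}0.png",d["pixels"][:,:,::-1]); np.savez(f"{n}0.npz",**d)
    print(n,d["fx"],d["fy"],d["cx"],d["cy"]);print(np.round(d["camera_from_world"],4))
print(r.finger_overhang,r.current_t(),r.current_tool_pos(),r.current_ee_rot(),r.current_opening())
E
```

```text
pics
top 513.1315279729197 513.1315279729197 322.9217891590392 197.08894421542897
[[-0.0042 -0.9998  0.0188  0.0279]
 [-0.9933  0.002  -0.1152  0.5298]
 [ 0.1151 -0.0191 -0.9932  1.2897]
 [ 0.      0.      0.      1.    ]]
side 445.24774318288604 445.24774318288604 319.81305790666005 195.97851341986114
[[ 0.9954 -0.0941  0.0164 -0.507 ]
 [-0.0544 -0.6997 -0.7124  0.0908]
 [ 0.0785  0.7082 -0.7016  1.0491]
 [ 0.      0.      0.      1.    ]]
0.022 0.1 [0.13691259 0.53240935 0.252814  ] [ 1.25557138e-01  9.92086258e-01 -4.99880561e-04 -1.10796637e-04] 1.000837490186995
```

View pics/top0.png

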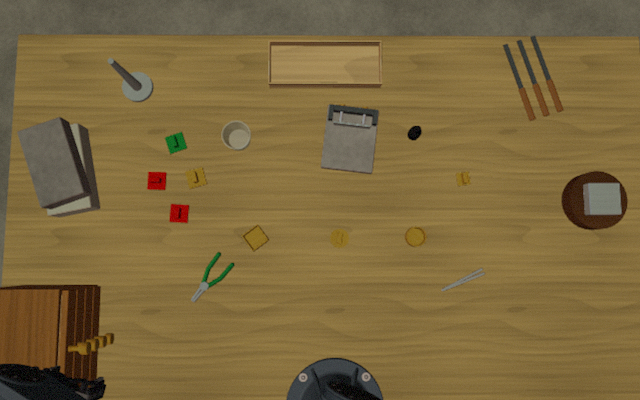

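View pics/side0.png

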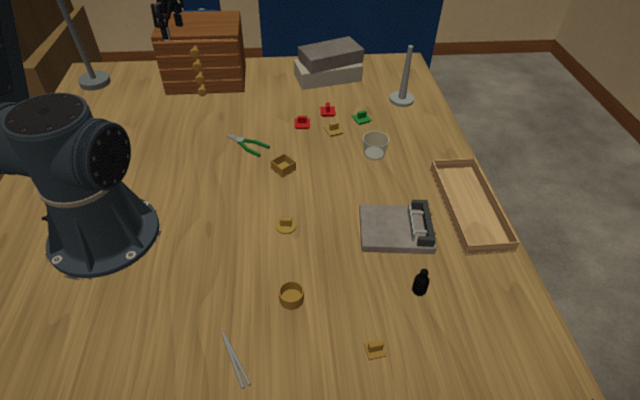

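The top view shows the open box at about (256,238), and brass lids at (196,178), (340,238) and (463,178). The round box is at (415,237) and the slab at (350,140), with the fence at its far (+world x) end. I'll measure these and zoom in.

```bash
cat > h.py <<'E'
import numpy as np,cv2
def load(n,k=0): return dict(np.load(f"{n}{k}.npz"))
def world(d,u,v,z):
    "rays through pixels onto plane z"
    T=d["camera_from_world"];R=T[:3,:3];c=-R.T@T[:3,3]
    u=np.atleast_1d(u).astype(float);v=np.atleast_1d(v).astype(float)
    w=np.stack([(u-d["cx"])/d["fx"],(v-d["cy"])/d["fy"],np.ones_like(u)],-1)@R
    return c+w*((z-c[2])/w[:,2])[:,None]
def cloud(d):
    T=d["camera_from_world"];v,u=np.mgrid[:400,:640];z=d["depth"]
    p=np.stack([(u-d["cx"])/d["fx"]*z,(v-d["cy"])/d["fy"]*z,z],-1)
    return (p-T[:3,3])@T[:3,:3]
def proj(d,p):
    T=d["camera_from_world"];q=np.atleast_2d(p)@T[:3,:3].T+T[:3,3]
    return np.stack([d["fx"]*q[:,0]/q[:,2]+d["cx"],d["fy"]*q[:,1]/q[:,2]+d["cy"]],-1)
E
python3 - <<'E'
from h import *
d=load("top");P=cloud(d);s=load("side")
def crop(d,u,v,w=25): return cv2.resize(d["pixels"][v-w:v+w,u-w:u+w,::-1],(260,260),interpolation=cv2.INTER_CUBIC)
Q=[(196,178),(340,238),(463,178)]
row1=np.hstack([crop(d,*q) for q in [(196,178),(256,238),(463,178)]])
sl=cv2.resize(d["pixels"][95:185,305:395,::-1],(260,260),interpolation=cv2.INTER_CUBIC)
row2=np.hstack([sl,crop(s,334,128),crop(s,284,165)])
cv2.imwrite("pics/m.png",np.vstack([row1,row2]))
for n,(u,v) in dict(lid=(196,178),box=(256,238),rl=(340,238),sm=(463,178),rb=(415,237)).items():
    p=P[v-16:v+17,u-16:u+17].reshape(-1,3)
    for lo,hi in((.005,.02),(.02,.045)):
        q=p[(p[:,2]>lo)&(p[:,2]<hi)]
        if len(q)>4:
            print(n,lo,len(q),q.mean(0).round(4),cv2.minAreaRect((q[:,:2]*1000).astype(np.float32)))
m=(P[...,2]>.015)&(P[...,2]<.06)
for name,lo,hi in(("slabtop",.017,.027),("fence",.038,.055)):
    q=P[95:185,305:395].reshape(-1,3);q=q[(q[:,2]>lo)&(q[:,2]<hi)]
    print(name,len(q),q.mean(0),cv2.minAreaRect((q[:,:2]*1000).astype(np.float32)))
E
```

```text
lid 0.005 306 [0.5826 0.357  0.0123] ((583.343505859375, 356.92559814453125), (78.78732299804688, 79.47175598144531), 6.175477504730225)
lid 0.02 64 [0.5822 0.3579 0.0333] ((586.181884765625, 361.20562744140625), (38.13995361328125, 19.873743057250977), 39.179443359375)
box 0.005 147 [0.4258 0.2045 0.008 ] ((426.5668640136719, 199.34695434570312), (83.17757415771484, 82.7088623046875), 89.77352905273438)
box 0.02 111 [0.4269 0.2021 0.0292] ((426.2387390136719, 201.65293884277344), (50.223899841308594, 50.25593185424805), 37.68921661376953)
rl 0.005 267 [ 0.4263 -0.014   0.0127] ((428.4132080078125, -18.350406646728516), (83.70106506347656, 77.80363464355469), 89.82672119140625)
rl 0.02 58 [ 0.4247 -0.0144  0.0338] ((422.013427734375, -16.089012145996094), (20.388771057128906, 31.443603515625), 73.53630828857422)
sm 0.005 153 [ 0.5781 -0.3388  0.0114] ((581.1849365234375, -344.9901123046875), (85.28913879394531, 86.14110565185547), 87.55655670166016)
sm 0.02 68 [ 0.5792 -0.3401  0.0324] ((579.75048828125, -340.1439514160156), (28.03595542907715, 15.076586723327637), 8.258077621459961)
rb 0.005 148 [ 0.4295 -0.2122  0.0085] ((427.9896545410156, -213.5747528076172), (84.22032928466797, 83.4779052734375), 88.11942291259766)
rb 0.02 93 [ 0.4268 -0.2101  0.0285] ((428.0243835449219, -210.3853302001953), (50.78657150268555, 48.723716735839844), 89.9798583984375)
slabtop 2479 [ 0.67029701 -0.04096839  0.02241705] ((684.6258544921875, -43.446044921875), (135.86451721191406, 169.22445678710938), 82.94044494628906)
fence 534 [ 0.74407693 -0.05120448  0.04637183] ((741.939697265625, -50.604225158691406), (127.7374267578125, 55.590667724609375), 83.43477630615234)
```

View pics/m.png

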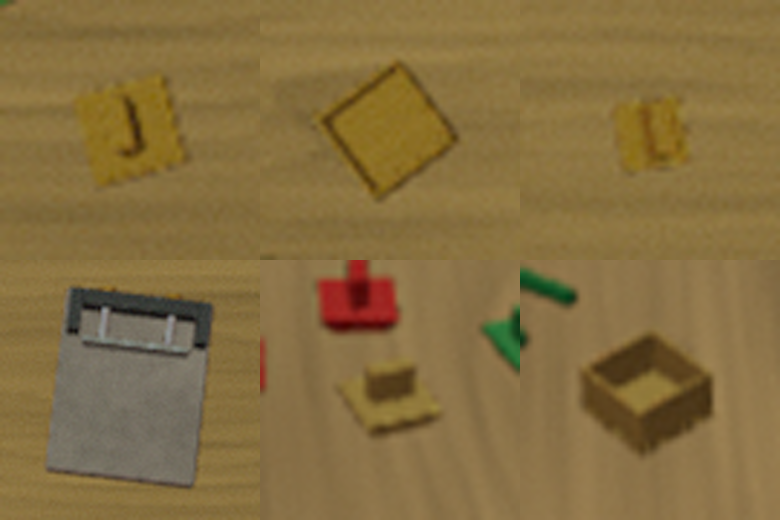

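The montage confirms the brass square lid at top (196,178), with its handle along image vertical. The small lid is at (463,178) and the box is empty. The slab rectangle measures 136×169 mm and the box rim 50×50 mm, both as specified. Next I'll refine the lid's pose and cross-check it in the side view.

```bash
cat >> h.py <<'E'
def blob(d,c,lo,hi,rad=.045):
    "largest connected depth region near world xy c with height lo..hi; xy in mm"
    P=cloud(d);m=((P[...,2]>lo)&(P[...,2]<hi)&(np.hypot(P[...,0]-c[0],P[...,1]-c[1])<rad)).astype(np.uint8)
    n,l,st,_=cv2.connectedComponentsWithStats(m,connectivity=8)
    k=1+np.argmax(st[1:,4]);q=P[l==k];return q,l==k
def rect(q): return cv2.minAreaRect((q[:,:2]*1000).astype(np.float32))
def axis(q):
    x=q[:,:2]-q[:,:2].mean(0);w,v=np.linalg.eigh(x.T@x/len(x));return np.degrees(np.arctan2(v[1,1],v[0,1]))%180,np.sqrt(12*w)*1000
E
python3 - <<'E'
from h import *
for n in("top","side"):
    d=load(n)
    for nm,c in(("lid",(.583,.357)),("box",(.4262,.2017)),("small",(.579,-.34))):
        for lo,hi in((.009,.05),(.024,.05)):
            q,m=blob(d,c,lo,hi)
            print(n,nm,lo,len(q),q.mean(0).round(4),np.round(rect(q)[0],1),np.round(rect(q)[1],1),round(rect(q)[2],1),axis(q))
    # colour: saturated brass vs wood around lid, ray onto plate-top plane
    hsv=cv2.cvtColor(d["pixels"],cv2.COLOR_RGB2HSV)
    u,v=proj(d,[.583,.357,.013])[0].round().astype(int)
    m=np.zeros((400,640),np.uint8);w=slice(v-22,v+23),slice(u-22,u+23)
    S=hsv[w][...,1];t,b=cv2.threshold(S,0,1,cv2.THRESH_OTSU);m[w]=b
    nn,l,st,_=cv2.connectedComponentsWithStats(m);k=1+np.argmax(st[1:,4]);vv,uu=np.nonzero(l==k)
    q=world(d,uu,vv,.013);print(n,"colour",t,len(q),q.mean(0).round(4),rect(q))
E
```

```text
top lid 0.009 310 [0.582  0.3576 0.0177] [583.  359.2] [47.5 47.6] 15.8 (np.float64(154.24680929036825), array([45.65591675, 47.41399045]))
top lid 0.024 59 [0.5822 0.3577 0.0343] [583.  358.5] [29.  12.3] 15.7 (np.float64(17.15003197329264), array([12.43873393, 28.72551018]))
top box 0.009 141 [0.4262 0.2028 0.026 ] [426.2 201.7] [50.2 50.3] 37.6 (np.float64(46.06011822784892), array([64.46063812, 67.22591949]))
top box 0.024 103 [0.427  0.2015 0.0298] [426.2 201.7] [50.2 50.3] 37.7 (np.float64(61.75128258080689), array([65.1664681 , 67.06248868]))
top small 0.009 166 [ 0.5788 -0.3387  0.0217] [ 579.7 -340.7] [33.5 36.4] 6.8 (np.float64(27.660771980298023), array([31.09001973, 33.95399554]))
top small 0.024 60 [ 0.5794 -0.3405  0.0339] [ 579.8 -340.1] [28.  15.1] 8.3 (np.float64(6.797057828805919), array([13.18297842, 28.6437593 ]))
top colour 166.0 318 [0.584 0.358 0.013] ((583.931396484375, 358.15545654296875), (46.95881271362305, 46.88863754272461), 16.27373695373535)
side lid 0.009 183 [0.5822 0.3528 0.0208] [583.4 358.5] [48.8 50.2] 13.9 (np.float64(166.7063187207971), array([3
[... 182 characters left out ...]
323 [0.4267 0.2003 0.0225] [426.8 201.1] [53.3 53.4] 37.3 (np.float64(100.59517316882776), array([62.77391435, 70.03015174]))
side box 0.024 151 [0.426  0.2005 0.029 ] [426.7 201.2] [53.3 53.1] 37.3 (np.float64(125.01875896263027), array([65.57290778, 68.79979635]))
side small 0.009 331 [ 0.579  -0.3464  0.0224] [ 580.2 -342.2] [34.2 34.5] 6.7 (np.float64(165.67128685194464), array([25.66798222, 34.77257038]))
side small 0.024 134 [ 0.58   -0.3439  0.0337] [ 580.5 -342.4] [28.6 13.3] 5.0 (np.float64(7.4531834674903905), array([12.88226413, 29.06922926]))
side colour 157.0 144 [0.5761 0.4542 0.013 ] ((576.3543090820312, 453.37713623046875), (50.1795768737793, 47.20767593383789), 86.033203125)
```

The lid is at (0.583, 0.358) with yaw 16°, plate 47 mm and handle 28×12. The box is at (0.4264, 0.2015) with yaw 37.6°. Both views agree to within about 1 mm. Next I'll pick up the lid.

```bash
cat >> h.py <<'E'
from scipy.spatial.transform import Rotation as Ro
from cell import r,optics
def down(deg):
    "tool down, closing line (tool y) at deg"
    a=np.radians(deg);c,s=np.cos(a),np.sin(a)
    return Ro.from_matrix(np.array([[-s,c,0],[c,s,0],[0,0,-1]]).T).as_quat()
def goodyaw(pos,deg):
    "of the two equal grasps the one with less joint motion"
    b=[]
    for k in(0,180):
        q=r.inverse_kinematics(pos,down(deg+k))
        if q is not None:b.append((np.abs(np.array(q)-r.current_q()).max(),deg+k))
    return min(b)[1]
def stat(t=""): print(t,"t",round(r.current_t(),1),"p",np.round(r.current_tool_pos(),4),"F",np.round(r.current_contact_force(),1),"op",round(r.current_opening(),3),"ff",np.round(r.current_finger_force(),1))
def snap(n,k):
    d=optics.get_image(n);np.savez(f"{n}{k}.npz",**d);cv2.imwrite(f"pics/{n}{k}.png",d["pixels"][:,:,::-1]);return d
E
python3 - <<'E'
from h import *
p=np.array([.5832,.3583,.11]);a=goodyaw(p,106);print(a)
r.set_gripper(.45,40)
r.move_to(p,down(a));stat()
r.move_linear([p[0],p[1],.039],vel=.1);stat("low")
r.set_gripper(0,40);stat("grip")
r.move_linear([p[0],p[1],.13]);stat("up")
for n in("top","side"): snap(n,1)
w=r.current_ee_rot();print(w)
d=load("side",1);u,v=proj(d,[.5832,.3583,.1])[0].astype(int)
cv2.imwrite("pics/a.png",cv2.resize(d["pixels"][v-60:v+60,u-60:u+60,::-1],(480,480)))
E
```

```text
106
 t 2.4 p [0.5828 0.3591 0.1104] F [-0.9 -0.8 -0.3] op 0.454 ff 0.0
low t 3.3 p [0.5836 0.3585 0.0396] F [ 0.2 -0.7  0.8] op 0.446 ff 0.0
grip t 3.6 p [0.5836 0.3585 0.0399] F [-0.8  0.   4.9] op 0.123 ff 40.5
up t 4.4 p [0.5827 0.358  0.1289] F [-0.3  0.3 -1.8] op 0.131 ff 39.8
[-1.39156799e-01  9.90269657e-01 -3.98140143e-04 -1.11076957e-03]
```

View pics/a.png

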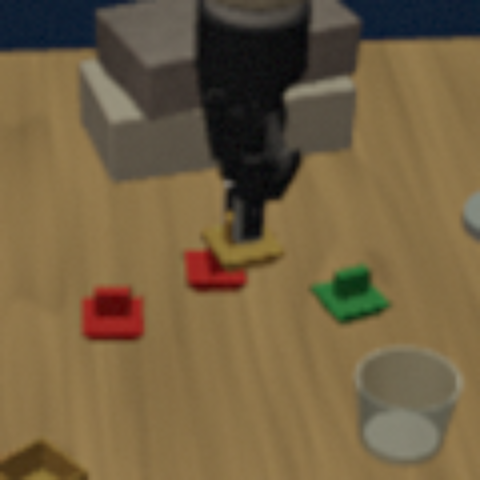

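The picture shows the lid held level at about (245,245) in the crop, clear of the neighbours. Next I'll seat it in the box.

```bash
python3 - <<'E'
from h import *
c=np.array([.4264,.2015])
r.move_to([*c,.12],down(127.6));r.move_linear([*c,.074],vel=.1);r.sleep(.2);stat("above")
F0=r.current_contact_force()[2]
for z in np.arange(.071,.0595,-.002):
    r.move_linear([*c,z],vel=.04)
    f=r.current_contact_force()[2]-F0;print(round(z,4),round(f,1))
    if f>8: break
stat("end")
r.set_gripper(.3);r.sleep(.3);stat("rel")
r.move_linear([*c,.14],vel=.2)
q=[.137,.533,.253]
r.move_to([.30,.30,.25],down(127.6))
for n in("top","side"):
    d=snap(n,2)
    for lo,hi in((.02,.07),(.046,.07)):
        q,_=blob(d,c,lo,hi,.05);print(n,lo,len(q),q.mean(0).round(4),rect(q),"zmed",np.median(q[:,2]))
    u,v=proj(d,[*c,.03])[0].astype(int)
    globals()[n]=cv2.resize(d["pixels"][v-25:v+25,u-25:u+25,::-1],(400,400),interpolation=cv2.INTER_CUBIC)
cv2.imwrite("pics/b.png",np.hstack([top,side]));stat()
E
```

```text
above t 6.2 p [0.4268 0.2017 0.0746] F [ 0.1  0.1 -0.8] op 0.127 ff 39.7
0.071 0.6
0.069 0.4
0.067 -0.6
0.065 -0.3
0.063 0.1
0.061 14.6
end t 7.7 p [0.4266 0.2016 0.0617] F [-3.5 -2.5 13.8] op 0.13 ff 41.7
rel t 8.3 p [0.4264 0.2015 0.0609] F [-0.1  0.4  0.4] op 0.301 ff 0.0
top 0.02 397 [0.426  0.2007 0.0378] ((426.38104248046875, 201.9647216796875), (50.47337341308594, 50.183204650878906), 37.27082443237305) zmed 0.03578914558947646
top 0.046 56 [0.4263 0.2021 0.0568] ((426.50799560546875, 202.0955810546875), (28.192291259765625, 11.320205688476562), 39.94672775268555) zmed 0.056385670743755015
side 0.02 342 [0.4265 0.192  0.0377] ((427.9428405761719, 200.34075927734375), (52.50701141357422, 50.83006286621094), 34.10137176513672) zmed 0.036639725104759754
side 0.046 68 [0.4261 0.1987 0.0551] ((425.7926330566406, 201.03131103515625), (27.326622009277344, 15.130115509033203), 31.511674880981445) zmed 0.056392145503507546
 t 9.7 p [0.3006 0.2993 0.2488] F [ 1.1 -0.6  0.6] op 0.299 ff 0.0
```

View pics/b.png

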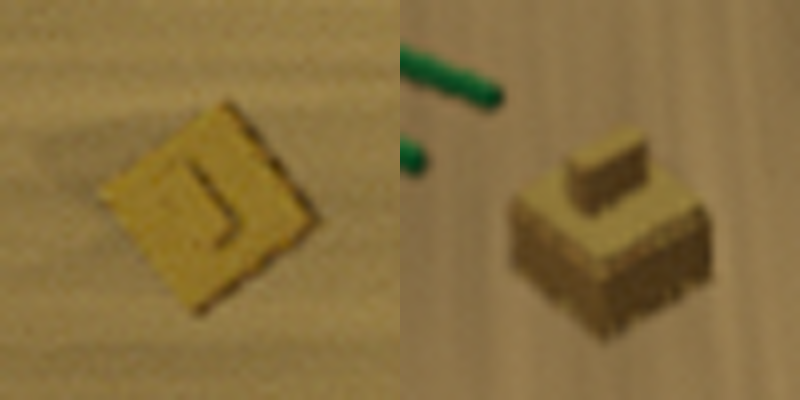

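The lid is fully seated: its handle top is at 56.4 mm (57 expected) and it is centred to within 0.3 mm. Next I'll grip the box by its sides, lift it and put it on the slab about 10 mm short of the fence.

```bash
cat >> h.py <<'E'
SY=-7.06;S0=np.array([.6846,-.0434])
def slab(x,y=0.):
    a=np.radians(SY);return S0+[x*np.cos(a)-y*np.sin(a),x*np.sin(a)+y*np.cos(a)]
E
python3 - <<'E'
from h import *
# refine slab from second top view and both views
for n in("top","side"):
    d=load(n,2)
    q,_=blob(d,(.66,-.04),.016,.028,.14);print(n,rect(q))
    q,_=blob(d,(.74,-.05),.04,.055,.1);print(n,"fence",rect(q))
c=np.array([.4264,.2018])
a=goodyaw([*c,.12],37.5);print(a)
r.set_gripper(1.0,60)
r.move_to([*c,.12],down(a));r.move_linear([*c,.026],vel=.12);stat("low")
r.set_gripper(0,60);r.sleep(.1);stat("grip")
r.move_linear([*c,.12],vel=.15);stat("up")
p=slab(-8);a2=a+82.94-37.5
r.move_to([*slab(-.008),.12],down(a2));r.sleep(.2);stat("over")
F0=r.current_contact_force()[2]
r.move_linear([*slab(-.008),.054],vel=.1)
for z in np.arange(.052,.0439,-.001):
    r.move_linear([*slab(-.008),z],vel=.03)
    f=r.current_contact_force()[2]-F0;print(round(z,4),round(f,1))
    if f>6: break
stat("down")
for n in("top","side"): snap(n,3)
d=load("top",3);e=load("side",3)
for nm,d in(("top",d),("side",e)):
    u,v=proj(d,[*slab(.0),.03])[0].astype(int)
    globals()[nm]=cv2.resize(d["pixels"][v-50:v+50,u-50:u+50,::-1],(400,400),interpolation=cv2.INTER_CUBIC)
cv2.imwrite("pics/c.png",np.hstack([top,side]))
E
```

```text
top ((684.4605712890625, -43.54292297363281), (136.40341186523438, 168.38064575195312), 82.7998046875)
top fence ((741.07421875, -50.532310485839844), (127.72265625, 55.38739013671875), 83.9246597290039)
side ((685.8468017578125, -44.22270965576172), (139.51202392578125, 170.07496643066406), 83.35910034179688)
side fence ((747.45068359375, -51.48657989501953), (131.4805145263672, 44.35799026489258), 83.38934326171875)
37.5
low t 12.4 p [0.4267 0.202  0.0266] F [ 0.3 -0.   0.1] op 1.0 ff 0.0
grip t 13.0 p [0.4266 0.2019 0.0267] F [-1.8 -1.4  8.9] op 0.573 ff 62.4
up t 13.7 p [0.4259 0.2016 0.1193] F [-0.1 -0.5 -1.8] op 0.572 ff 62.3
over t 15.3 p [ 0.6765 -0.0415  0.1201] F [-0.   1.2 -2.4] op 0.574 ff 62.3
0.052 0.1
0.051 0.2
0.05 0.1
0.049 -1.1
0.048 9.2
down t 17.3 p [ 0.6767 -0.0424  0.0488] F [-3.7  0.8  6.8] op 0.572 ff 63.1
```

View pics/c.png

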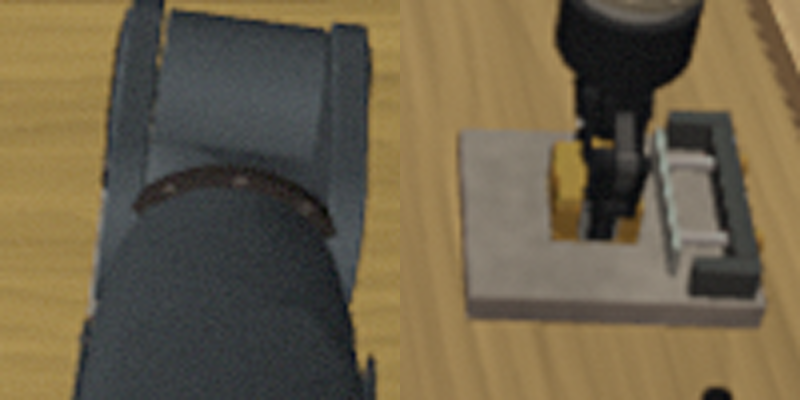

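The box stands flat on the slab about 10 mm short of the plate, with the fingers beside it and clear of the plate. I'll regrip so it settles, then push in small steps, watching the force and the plate position.

```bash
cat >> h.py <<'E'
def plate(d):
    "front edge of the plate's top, slab x in mm (from heights 40..52 mm), and cheek front"
    P=cloud(d);a=np.radians(SY);v=P[...,:2]-S0
    x=v[...,0]*np.cos(a)+v[...,1]*np.sin(a);y=-v[...,0]*np.sin(a)+v[...,1]*np.cos(a)
    k=(P[...,2]>.040)&(P[...,2]<.052)&(x>.024)&(x<.06)
    o=[]
    for lo,hi in((-.046,-.034),(.036,.046),(-.063,-.053)):
        t=x[k&(y>lo)&(y<hi)];o+=[len(t),round(1000*np.percentile(t,5),1) if len(t) else None]
    return o
def push():
    a=np.radians(SY);f=r.current_contact_force();return -(f[0]*np.cos(a)+f[1]*np.sin(a))
E
python3 - <<'E'
from h import *
for n in("top","side"):
    for k in(0,2,3): print(n,k,plate(load(n,k)))
p=slab(-.008)
r.set_gripper(.66);r.sleep(.2);stat("open")
r.set_gripper(0,60);r.sleep(.3);stat("regrip")
r.move_linear([*p,.0485],vel=.03);r.sleep(.2);stat("eased")
r.move_linear([*slab(0),.0485],vel=.03)
for x in np.arange(.001,.0101,.001):
    r.move_linear([*slab(x),.0485],vel=.015);r.sleep(.15)
    f=np.mean([push() for _ in range(5)]);q=np.array(r.current_tool_pos())
    a=np.radians(SY);print(round(x,4),"act",round(1000*((q[:2]-S0)@[np.cos(a),np.sin(a)]),2),"F",round(f,2),"Fz",round(r.current_contact_force()[2],1))
d=snap("side",4);print(plate(d));stat()
E
```

```text
top 0 [11, np.float64(31.2), 10, np.float64(31.2), 26, np.float64(41.2)]
top 2 [12, np.float64(30.9), 10, np.float64(31.1), 27, np.float64(41.6)]
top 3 [0, None, 0, None, 0, None]
side 0 [12, np.float64(31.4), 11, np.float64(31.3), 34, np.float64(42.2)]
side 2 [14, np.float64(31.4), 10, np.float64(31.3), 35, np.float64(42.0)]
side 3 [18, np.float64(31.6), 10, np.float64(31.1), 29, np.float64(42.7)]
open t 17.9 p [ 0.6767 -0.0424  0.048 ] F [ 0.5 -0.3 -0.2] op 0.663 ff 0.0
regrip t 18.4 p [ 0.6769 -0.0425  0.0483] F [ 1.  -1.3  4.2] op 0.571 ff 64.0
eased t 18.8 p [ 0.6765 -0.0424  0.0483] F [1.5 0.4 0.1] op 0.575 ff 63.6
0.001 act 0.86 F 0.66 Fz -2.2
0.002 act 1.97 F 0.43 Fz -2.6
0.003 act 2.97 F -0.36 Fz -2.1
0.004 act 3.97 F 0.51 Fz -3.5
0.005 act 4.99 F -0.44 Fz -2.4
0.006 act 6.01 F -0.14 Fz -3.3
0.007 act 6.79 F 2.38 Fz -1.9
0.008 act 7.91 F 3.86 Fz -1.9
0.009 act 8.92 F 4.24 Fz -1.7
0.01 act 9.86 F 5.01 Fz -2.2
[13, np.float64(35.4), 0, None, 37, np.float64(42.3)]
 t 23.3 p [ 0.6944 -0.0446  0.0484] F [-3.9  0.7 -0.7] op 0.569 ff 63.5
```

The box met the plate at about x = 6.4 mm. The force of 5.0 N and the 4.0 mm plate travel agree with the spring law. I'll go on to flush, at about 16.4 mm, and lower slightly so the box rests on the slab.

```bash
python3 - <<'E'
from h import *
a=np.radians(SY)
def rep(x):
    f=np.mean([(r.sleep(.02),push())[1] for _ in range(8)]);q=np.array(r.current_tool_pos())
    print(round(x,4),"act",round(1000*((q[:2]-S0)@[np.cos(a),np.sin(a)]),2),"F",round(f,2),"Fz",round(r.current_contact_force()[2],1))
r.move_linear([*slab(.010),.0479],vel=.02);rep(.010)
for x in(.012,.014,.0155,.0163):
    r.move_linear([*slab(x),.0479],vel=.015);r.sleep(.15);rep(x)
r.sleep(.5);rep(x)
d=snap("side",5);print(plate(d));stat()
for lo,hi in((.066,.085),): 
    q,_=blob(d,slab(x),lo,hi,.04);print(q.mean(0),rect(q))
u,v=proj(d,[*slab(.0),.03])[0].astype(int)
cv2.imwrite("pics/e.png",cv2.resize(d["pixels"][v-50:v+50,u-60:u+60,::-1],(720,600),interpolation=cv2.INTER_CUBIC))
E
```

```text
0.01 act 9.93 F 6.85 Fz 1.9
0.012 act 12.01 F 6.5 Fz 1.8
0.014 act 13.78 F 7.86 Fz 3.4
0.0155 act 15.08 F 9.22 Fz 3.5
0.0163 act 15.65 F 10.73 Fz 5.5
0.0163 act 15.66 F 10.36 Fz 6.4
[15, np.float64(40.8), 0, None, 34, np.float64(42.0)]
 t 26.6 p [ 0.7001 -0.0453  0.0483] F [-11.    0.3   4.8] op 0.571 ff 64.3
[ 0.6930099  -0.01605667  0.07503057] ((692.9776000976562, -14.749155044555664), (5.682932376861572, 9.919513702392578), 4.875001907348633)
```

View pics/e.png

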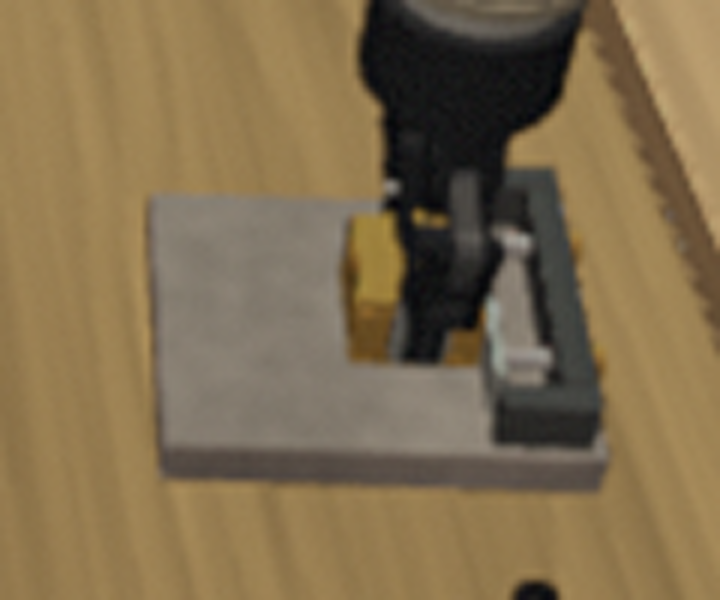

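The plate face at about (495,330) is level with the cheek front at about (497,415). It has moved 9.4 mm, which means about 8.7 N from the springs. The fingers are beside the box and off the plate, so I'm handing in.

```bash
python3 -c "
from cell import r
print(r.hand_in())"
```

```text
the job is handed in; nothing more can be done
None
```

The job is handed in with no verdict returned: the lidded box is flat on the slab, and the gripper is holding it against the fence with the plate about 9.4 mm back (10 mm is flush), at about 9 N by the spring law (10.4 N at the wrist).

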